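# Build up two machine-foot sets on the pin fixtures

### The job

Build up two machine-foot sets on the pins of the two fixtures. On the green fixture stack, from the bottom up, the steel flange, the black rubber pad and the red cap; on the yellow fixture the white sleeve and then the blue cap. Every part must go over its pin and sit flat, fully down on what is below it, and be let go; leave the flask and the tape roll where they are.

Things in the scene. Friction and masses are not known exactly. Their poses are not given: they have to be found in the camera images.
- green_fixture: Green square base plate 90 x 90 mm, 12 mm thick, bolted to the table. In its middle a round steel boss 36 mm across rises 10 mm (its flat top, the seat, is 22 mm above the table), and from that a steel pin of 14 mm diameter stands up another 40 mm, its last 8 mm tapering to 6 mm (pin top 62 mm above the table). Origin: centre of the base plate's underside on the table, z up, under the pin.
- yellow_fixture: Yellow square base plate 90 x 90 mm, 12 mm thick, bolted to the table. In its middle a round steel boss 36 mm across rises 10 mm (its flat top, the seat, is 22 mm above the table), and from that a steel pin of 14 mm diameter stands up another 40 mm, its last 8 mm tapering to 6 mm (pin top 62 mm above the table). Origin: centre of the base plate's underside on the table, z up, under the pin.
- steel_flange: Bright steel disc, 64 mm diameter, 12 mm thick, with a ring of six small dark dots on top and a 24 mm hole right through its middle. About 250 g. Origin: centre of its underside, z up. Round, so its yaw does not matter; gripped across its outside from above. Starts flat on the table, same way up as it is fitted.
- rubber_pad: Black rubber ring, 54 mm diameter, 18 mm high, with a 24 mm hole right through its middle. About 50 g. Does not squash noticeably. Origin: centre of its underside, z up. Round, so its yaw does not matter; gripped across its outside from above. Starts flat on the table, same way up as it is fitted.
- red_cap: Red plastic cap, 40 mm diameter, 24 mm high, with low ribs down its side and a raised 1.5 mm disc on its closed top; its underside has a blind hole 24 mm across and 16 mm deep that goes over the pin. Smooth wall 8 mm. About 40 g. Origin: centre of its underside, z up. Round, so its yaw does not matter; gripped across its outside from above. Starts flat on the table, same way up as it is fitted.
- white_sleeve: White plastic sleeve, 46 mm diameter, 30 mm high, with a 24 mm hole right through its middle. About 50 g. Origin: centre of its underside, z up. Round, so its yaw does not matter; gripped across its outside from above. Starts flat on the table, same way up as it is fitted.
- blue_cap: Blue plastic cap, 40 mm diameter, 24 mm high, with low ribs down its side and a raised 1.5 mm disc on its closed top; its underside has a blind hole 24 mm across and 16 mm deep that goes over the pin. Smooth wall 8 mm. About 40 g. Origin: centre of its underside, z up. Round, so its yaw does not matter; gripped across its outside from above. Starts flat on the table, same way up as it is fitted.
- flask: Bystander: purple drinking flask with a black lid, 64 mm diameter, 170 mm tall, standing loose. Origin: centre of its underside.
- tape_roll: Bystander: brown roll of packing tape lying flat, 100 mm diameter, 48 mm high, loose. Origin: centre of its underside. (A further bystander, a blue tray of brackets 60 mm high, is fixed to the table beyond the fixtures, from x = 0.78 m on.)
Mind the look-alikes: they are no part of the job. Of the things that look like the white_sleeve, the largest one is meant.

How it is judged:
By the outcome, as a careful person would: the job done as asked, in the order asked, and still so for the second after the job is handed in, with the robot touching nothing.
It also fails if it takes over 104 s, if anything falls off the work surface, if the arm or the gripper's body presses on something with over 40 N, if the wrist force passes 120 N, or if a joint passes its speed limit or range.

### The arm

A 6-joint arm with a two-finger parallel gripper is mounted at the origin on the work surface. World frame = base frame: x ahead of the robot, y to its left, z up, the work surface at z = 0. Lengths are in m, angles in degrees, forces in N, time in s.
With the tool pointing down it reaches from about 0.4 to 0.825 m from the base axis. Payload 7 kg.
Tool frame: the origin (TCP) lies on the centre line of the jaws, within the pads' length; the fingertips stand 19 mm ahead of it and the grasp point (between the pads) is the TCP (r.tip_extent is the distance from the TCP to the fingertips, in m); z points along the fingers, y is the line along which they close (so a half turn about z gives the same grasp; the last joint's range is limited). The gripper opens to 88 mm and grips with 3 to 60 N. Pads are 19 mm wide; open, the fingers measure 130 mm over their backs; the gripper's body (78 mm by 193 mm) begins 47 mm behind the grasp point.
Start: joints at [-47.435, 20.546, 0.682, 0, -70.136, -16.507], TCP at [0.296, -0.606, 0.246] pointing down, gripper open.
Joint ranges: [-176.03, 176.03], [-82.01, 121.73], [-58.28, 71.71], [-173.87, 95.51], [-174.79, -0.11], [-173.66, 173.66]. Speed limits (degrees/s): [136.94, 136.94, 172.46, 180, 180, 180].

### API

Orientations are given as [roll, pitch, yaw] about the fixed x, y, z axes, in that order (R = Rz(yaw) Ry(pitch) Rx(roll)).
In Python, from plant import r gives the robot as it stands. The module is installed in compiled form; this text tells all that it offers.
- The arm moves only by the tool jog_arm, never from a script. Its argument "deltas" is a list that holds one entry, the list of rows, each a list of 5 numbers: the opening, from -1 (shut) to 1 (fully open), then the shift along the world's x, y, z in cm, then the turn about the world's z in rad. In form: [[[claw, dx, dy, dz, turn], ...]]. A call has 1 to 8 rows; each row shifts and turns the commanded pose from where the row before left it; what a row does not reach is not made up. A row lasts 1/8 s, in which the tool goes at most 62.5 mm and 10.7 degrees, less where a joint would pass 70% of its speed; a pose out of reach is approached as far as the arm can. A call with a gripper value outside its range is refused whole. The fingers move at their own pace and stop on an object; "force" is the grip in N (left out, the last holds). Time passes only in rows, so rows that do not move let the fingers close. It gives the time, the measured TCP pose, the force, the opening and the grip force at its end, in the units of the state.
- r.get_state(): the state, without advancing time (a new reading comes with each control period).
- r.capture(name): name is "side" or "top" or "wrist"; returns the picture (384x512x3 uint8, blue, green, red); there is no depth.
- r.camera_info(name): a dict with "fx", "fy", "cx", "cy" (pixels), "view" (4x4, takes a point from world to camera coordinates). Camera axes: x right, y up, looking along -z (the intrinsics and any distortion apply to the point x, -y, -z); pixel columns grow to the right and rows downward; lengths in m; the calibration is good to about 2 mm. The wrist camera is an equidistant fisheye: a pixel r from the principal point sees the ray r / f radians off the axis. A picture is of the moment at which its call begins: read the wrist's pose just before it. camera_info takes no time and is no camera call; for the wrist camera it gives the pose at the moment of the call.
- r.close_job(): hands the job in; it is judged then, once.
The state is a dict: "time_s": time; "joints": joint angles; "qd": joint speeds; "joint_torque": joint torques, N m; "tcp_pos": TCP position; "eef_rot": TCP orientation; "contact_force": force on the tool from outside, world axes, zero at the start; "moment": the same for the moment, N m; "gripper_width": finger opening in m; "gripper_force": force on a finger pad.
Only numpy, scipy, OpenCV 4.12 (cv2) and the standard library are available. Lean on these libraries where they do the work, as an engineer would, in place of code of your own. Each camera call takes 0.05 s, during which the arm holds its last target. There are 200 camera calls.

## Working session

There is one attempt and no reset: what is moved stays moved. The work goes in short steps, Python scripts to look and compute and a tool call to move; the robot and the scene stay as the last step left them, time stands still between calls to the robot, and variables do not carry over. Pictures are saved under pics/ and viewed, at most 14 in all, crops included, and the job is handed in when it is done.

Besides the shell and the picture viewer there is one more tool, called after ">>>" by a JSON object that holds its "method" and its "body". jog_arm: Moves the arm, as the interface text tells. Its arguments: {"type":"object","properties":{"deltas":{"type":"array"},"force":{"type":"number"}},"required":["deltas"]}

```bash
mkdir -p pics; cat > h.py <<'E'
import numpy as np, cv2
from plant import r
def ray(name,u,v,info=None):
    i=info or r.camera_info(name); V=np.array(i["view"]); R=V[:3,:3]; t=V[:3,3]
    a=np.array([(u-i["cx"])/i["fx"],(v-i["cy"])/i["fy"]])
    if name=="wrist":
        th=np.hypot(*a); d=np.array([*(a/th*np.sin(th) if th>0 else a),np.cos(th)])
    else: d=np.array([a[0],a[1],1.])
    d=d*[1,-1,-1]
    return -R.T@t, R.T@d
def at(name,u,v,z,info=None):
    o,d=ray(name,u,v,info); return o+d*(z-o[2])/d[2]
def px(name,p,info=None):
    i=info or r.camera_info(name); V=np.array(i["view"]); c=(V[:3,:3]@np.array(p)+V[:3,3])*[1,-1,-1]
    if name=="wrist":
        n=np.hypot(c[0],c[1]); th=np.arctan2(n,c[2]); a=c[:2]/max(n,1e-9)*th
    else: a=c[:2]/c[2]
    return a*[i["fx"],i["fy"]]+[i["cx"],i["cy"]]
E
python3 - <<'E'
from h import *
for n in ("top","side"):
    im=r.capture(n); cv2.imwrite(f"pics/{n}0.png",im); i=r.camera_info(n); print(n,{k:np.round(v,3).tolist() for k,v in i.items()})
cv2.imwrite("pics/top0b.png",cv2.resize(cv2.imread("pics/top0.png"),(800,600),interpolation=cv2.INTER_CUBIC))
cv2.imwrite("pics/side0b.png",cv2.resize(cv2.imread("pics/side0.png"),(800,600),interpolation=cv2.INTER_CUBIC))
print(r.get_state())
E
```

```text
top {'fx': 403.663, 'fy': 403.663, 'cx': 258.051, 'cy': 194.129, 'view': [[0.029, -1.0, -0.011, -0.023], [0.997, 0.028, 0.068, -0.518], [-0.067, -0.013, 0.998, -1.093], [0.0, 0.0, 0.0, 1.0]]}
side {'fx': 405.608, 'fy': 405.608, 'cx': 256.536, 'cy': 189.145, 'view': [[-0.892, -0.451, -0.011, 0.464], [0.335, -0.678, 0.654, -0.202], [-0.303, 0.58, 0.757, -1.101], [0.0, 0.0, 0.0, 1.0]]}
{'time_s': 0.1, 'joints': array([-4.74346240e+01,  2.05875402e+01,  6.38544367e-01, -1.74184343e-02,
       -7.01357205e+01, -1.65054305e+01]), 'qd': array([-0.04780185, -0.11824277,  0.13171468, -0.02483499,  0.05606577,
        0.02077038]), 'joint_torque': array([-1.60262207e-03, -5.84164059e+01,  2.93752509e+01,  7.01556399e+00,
        1.01589775e-02, -3.98751990e-05]), 'tcp_pos': array([ 0.29631392, -0.6060253 ,  0.24471136]), 'eef_rot': array([ 1.79914122e+02, -8.37007132e-03, -1.53945979e+02]), 'contact_force': array([-0.37391679,  0.46093951,  0.23717811]), 'moment': array([-0.00776991, -0.00732093, -0.00633861]), 'gripper_force': 0.0, 'gripper_width': 0.08766323662984365}
```

View pics/top0b.png

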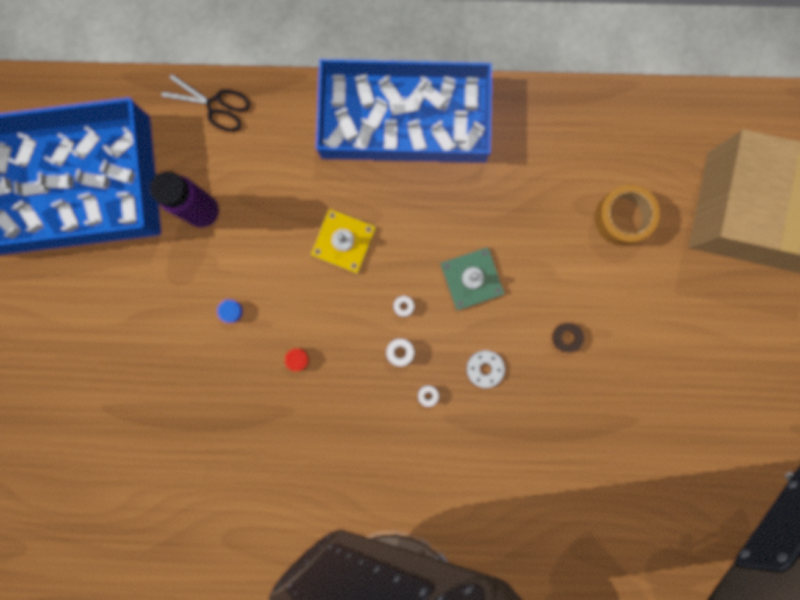

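View pics/side0b.png

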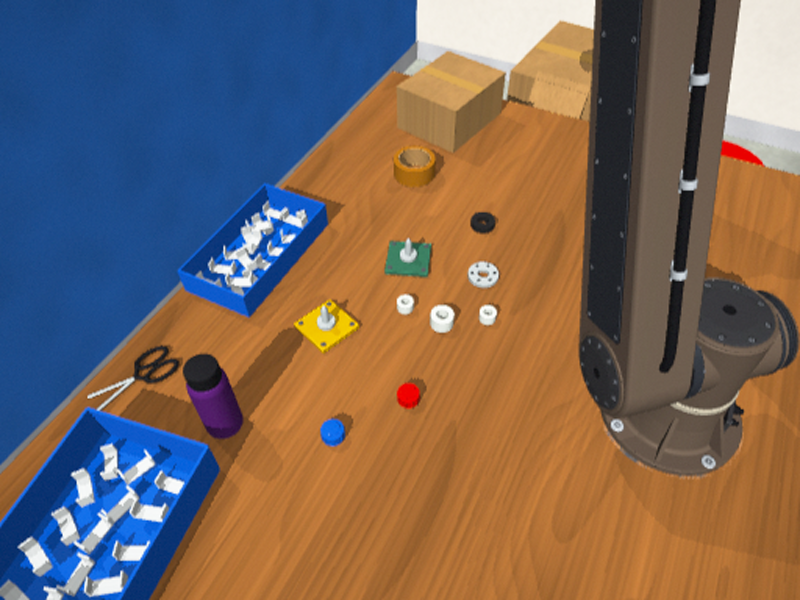

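The top view (800x600 scale) shows blue cap (229,311), red cap (297,360), flange (486,369), rubber pad (568,338), yellow pin (343,240) and green pin (473,278). Three white rings could be the sleeve: (404,306), (400,352) and (428,396). The middle one is clearly the largest, and the side view agrees at (441,318). I'll confirm that in a crop while measuring.

```bash
cat > meas.py <<'E'
from h import *
from scipy.optimize import least_squares
def sil(name,x,y,rad,h,z0=0):
    t=np.linspace(0,2*np.pi,48)
    P=[px(name,(x+rad*np.cos(a),y+rad*np.sin(a),z)) for z in (z0,z0+h) for a in t]
    H=cv2.convexHull(np.float32(P)); m=cv2.moments(H); return np.array([m["m10"]/m["m00"],m["m01"]/m["m00"]]),cv2.contourArea(H)
def mask(im,col):
    hsv=cv2.cvtColor(im,cv2.COLOR_BGR2HSV); H,S,V=cv2.split(hsv)
    return {"red":((H<4)|(H>174))&(S>190)&(V>90),"blue":(H>100)&(H<125)&(S>120),"white":(S<90)&(V>110),
     "black":(V<75),"green":(H>55)&(H<95)&(S>60),"yellow":(H>20)&(H<32)&(S>180)}[col].astype(np.uint8)*255
def find(name,im,col,uv,rad,h,z0=0):
    # external contour near uv, holes filled; centre by matching the centroid of the model silhouette
    M=mask(im,col); cs,_=cv2.findContours(M,cv2.RETR_EXTERNAL,cv2.CHAIN_APPROX_NONE)
    c=min(cs,key=lambda c:(cv2.contourArea(c)<60)*1e4-cv2.pointPolygonTest(c,(float(uv[0]),float(uv[1])),True))
    c=cv2.convexHull(c); m=cv2.moments(c); g=np.array([m["m10"]/m["m00"],m["m01"]/m["m00"]])
    p0=at(name,*g,h/2+z0)[:2]
    s=least_squares(lambda p:sil(name,*p,rad,h,z0)[0]-g,p0,diff_step=1e-4).x
    return s,cv2.contourArea(c),sil(name,*s,rad,h,z0)[1],g
E
python3 - <<'E'
from meas import *
T=cv2.imread("pics/top0.png");S=cv2.imread("pics/side0.png")
L={"flange":("white",.032,.012,(486,369),(483,274)),"pad":("black",.027,.018,(568,338),(483,222)),"red":("red",.02,.024,(297,360),(408,396)),
"blue":("blue",.02,.024,(229,311),(333,432)),"sleeve":("white",.023,.03,(400,352),(441,318)),"w2":("white",.017,.02,(404,306),(405,303)),"w3":("white",.017,.02,(428,396),(487,315))}
for k,(c,R,h,a,b) in L.items():
    for n,im,uv in (("top",T,a),("side",S,b)):
        s,A,Am,g=find(n,im,c,np.array(uv)*.64,R,h); print(k,n,np.round(s,4),"area",A,"model",round(Am),"px",g.round(1))
for k,a in (("yellow",(343,240)),("green",(473,278))):
    M=mask(T,k); cs,_=cv2.findContours(M,cv2.RETR_EXTERNAL,cv2.CHAIN_APPROX_NONE); c=max(cs,key=cv2.contourArea)
    b=cv2.minAreaRect(c); P=np.array([at("top",*q,.012) for q in cv2.boxPoints(b)]); print(k,P.mean(0).round(4),np.linalg.norm(P-np.roll(P,1,0),axis=1).round(4))
for k,u,v in (("ytip t",343,240),("gtip t",472,277)): print(k,at("top",u*.64,v*.64,.05).round(4))
for k,u,v in (("ytip s",324,305),("gtip s",408,239)): print(k,at("side",u*.64,v*.64,.062).round(4))
cv2.imwrite("pics/c1.png",np.vstack([cv2.resize(T[165:275,200:400],(800,440),interpolation=cv2.INTER_CUBIC)]))
E
```

```text
flange top [ 0.4081 -0.1556] area 485.0 model 438 px [310.4 235.9]Traceback (most recent call last):
  File "<stdin>", line 7, in <module>
  File "meas.py", line 17, in find
    s=least_squares(lambda p:sil(name,*p,rad,h,z0)[0]-g,p0,diff_step=1e-4).x
      ~~~~~~~~~~~~~^^^^^^^^^^^^^^^^^^^^^^^^^^^^^^^^^^^^^^^^^^^^^^^^^^^^^^^
    return func(*args, **kwargs)
    result = trf(vector_fun.fun, vector_fun.jac, x0, f0, J0, lb, ub, ftol, xtol,
                 gtol, max_nfev, x_scale, loss_function, tr_solver,
                 tr_options.copy(), verbose, callback=callback_wrapped)
    return trf_no_bounds(
        fun, jac, x0, f0, J0, ftol, xtol, gtol, max_nfev, x_scale,
        loss_function, tr_solver, tr_options, verbose, callback=callback)
    f_new = fun(x_new)
    self._update_fun()
    ~~~~~~~~~~~~~~~~^^
    self.f = self.fun_wrapped(xp_copy(self.x))
             ~~~~~~~~~~~~~~~~^^^^^^^^^^^^^^^^^
    return np.atleast_1d(self.fun(x))
                         ~~~~~~~~^^^
    return self.f(x, *self.args, **self.kwargs)
           ~~~~~~^^^^^^^^^^^^^^^^^^^^^^^^^^^^^^
  File "meas.py", line 17, in <lambda>
    s=least_squares(lambda p:sil(name,*p,rad,h,z0)[0]-g,p0,diff_step=1e-4).x
                             ~~~^^^^^^^^^^^^^^^^^^
  File "meas.py", line 5, in sil
    P=[px(name,(x+rad*np.cos(a),y+rad*np.sin(a),z)) for z in (z0,z0+h) for a in t]
       ~~^^^^^^^^^^^^^^^^^^^^^^^^^^^^^^^^^^^^^^^^^^
  File "h.py", line 14, in px
    i=info or r.camera_info(name); V=np.array(i["view"]); c=(V[:3,:3]@np.array(p)+V[:3,3])*[1,-1,-1]
              ~~~~~~~~~~~~~^^^^^^
ValueError: time passes only in moves, steps and waits
```

```bash
cat >> h.py <<'E'
_c={}
def info(n):
    if n not in _c: _c[n]=r.camera_info(n)
    return _c[n]
E
sed -i 's/info or r.camera_info(name)/inf or info(name)/; s/,info=None)/,inf=None)/; s/ray(name,u,v,info)/ray(name,u,v,inf)/' h.py
cat > m1.py <<'E'
from meas import *
T=cv2.imread("pics/top0.png");S=cv2.imread("pics/side0.png")
L={"flange":("white",.032,.012,(486,369),(483,274)),"pad":("black",.027,.018,(568,338),(483,222)),"red":("red",.02,.024,(297,360),(408,396)),
"blue":("blue",.02,.024,(229,311),(333,432)),"sleeve":("white",.023,.03,(400,352),(441,318)),"w2":("white",.017,.02,(404,306),(405,303)),"w3":("white",.017,.02,(428,396),(487,315))}
for k,(c,R,h,a,b) in L.items():
    for n,im,uv in (("top",T,a),("side",S,b)):
        s,A,Am,g=find(n,im,c,np.array(uv)*.64,R,h); print(k,n,np.round(s,4),"area",A,"model",round(Am),"px",g.round(1))
for k,a in (("yellow",(343,240)),("green",(473,278))):
    M=mask(T,k); cs,_=cv2.findContours(M,cv2.RETR_EXTERNAL,cv2.CHAIN_APPROX_NONE); c=max(cs,key=cv2.contourArea)
    b=cv2.minAreaRect(c); P=np.array([at("top",*q,.012) for q in cv2.boxPoints(b)]); print(k,P.mean(0).round(4),np.linalg.norm(P-np.roll(P,1,0),axis=1).round(4))
for k,u,v in (("ytip t",343,240),("gtip t",472,277)): print(k,at("top",u*.64,v*.64,.05).round(4))
for k,u,v in (("ytip s",324,305),("gtip s",408,239)): print(k,at("side",u*.64,v*.64,.062).round(4))
cv2.imwrite("pics/c1.png",cv2.resize(T[165:275,200:400],(800,440),interpolation=cv2.INTER_CUBIC))
E
python3 m1.py
```

```text
flange top [ 0.4081 -0.1556] area 485.0 model 438 px [310.4 235.9]
flange side [ 0.4099 -0.157 ] area 251.0 model 276 px [308.7 175.2]
pad top [0.0506 0.0142] area 4240.5 model 371 px [244.7 367.4]
pad side [ 0.4678 -0.3003] area 148.5 model 189 px [308.8 142. ]
red top [0.4156 0.1778] area 111.5 model 189 px [189.4 229.7]
red side [0.4161 0.1772] area 157.5 model 210 px [261.  252.9]
blue top [0.497  0.2998] area 131.0 model 199 px [146.6 198.9]
blue side [0.4988 0.298 ] area 197.5 model 231 px [212.5 276.1]
sleeve top [ 0.4337 -0.005 ] area 267.0 model 227 px [255.9 225.1]
sleeve side [ 0.4344 -0.0054] area 218.0 model 237 px [282.5 203.5]
w2 top [ 0.5151 -0.0081] area 147.0 model 124 px [258.  195.5]
w2 side [ 0.5163 -0.0107] area 105.0 model 118 px [259.  194.2]
w3 top [ 0.3587 -0.0559] area 156.0 model 129 px [273.8 253. ]
w3 side [ 0.3598 -0.0581] area 108.0 model 123 px [311.9 200.9]
yellow [0.6287 0.1034 0.012 ] [0.0929 0.0922 0.0933 0.0919]
green [ 0.5672 -0.1285  0.012 ] [0.0825 0.0826 0.0826 0.0822]
ytip t [0.6227 0.0982 0.05  ]
gtip t [ 0.5648 -0.1251  0.05  ]
ytip s [0.6303 0.0988 0.062 ]
gtip s [ 0.5677 -0.1293  0.062 ]
```

View pics/c1.png

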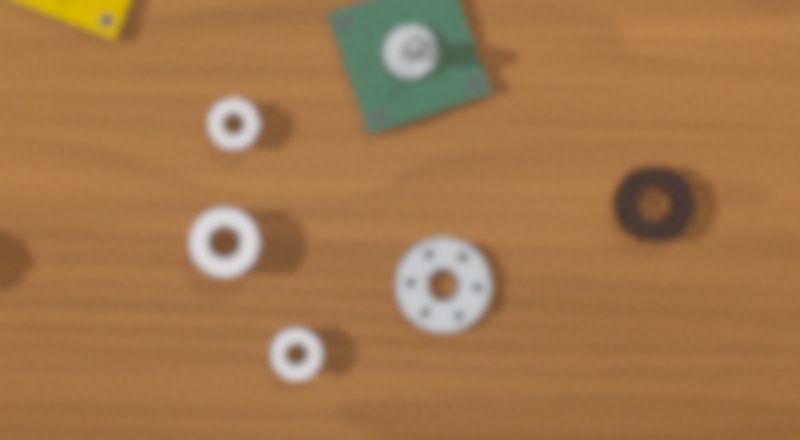

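The crop confirms three white rings at (233,124), (224,242) and (296,354). The middle one is the largest (about 73 px across against 55 px), so it is the white sleeve at about (0.434, -0.005). Next I'm moving above the flange.

>>> {"method": "jog_arm", "body": {"deltas": [[[1,0.9,3.8,0,0],[1,0.9,3.8,0,0],[1,0.9,3.8,0,0],[1,0.9,3.8,0,0],[1,0.9,3.8,0,0],[1,0.9,3.8,0,0],[1,0.9,3.8,0,0],[1,0.9,3.8,0,0]]], "force": 20}}

```text
time_s: 1.1
tcp_pos: [0.3684, -0.3011, 0.2453]
eef_rot: [180.0, -0.0, -154.0]
contact_force: [-0.4, 0.4, -0.0]
gripper_width: 0.0876
gripper_force: 0.0
```

>>> {"method": "jog_arm", "body": {"deltas": [[[1,1,3.7,0,0],[1,1,3.7,0,0],[1,1,3.6,0,0],[1,1,3.6,0,0],[1,0,0,0,0],[1,0,0,0,0]]]}}

```text
time_s: 1.85
tcp_pos: [0.4083, -0.1564, 0.2454]
eef_rot: [180.0, -0.0, -153.9]
contact_force: [-0.0, -0.1, 0.7]
gripper_width: 0.0875
gripper_force: 0.0
```

```bash
python3 - <<'E'
from h import *
i=r.camera_info("wrist"); im=r.capture("wrist"); s=r.get_state(); T=r.capture("top")
cv2.imwrite("pics/w1.png",im); cv2.imwrite("pics/t1.png",T)
print(s["tcp_pos"].round(4),s["eef_rot"].round(2),{k:np.round(v,3).tolist() for k,v in i.items()})
for n,p in dict(flange=(.409,-.156,.012),pad=(.468,-.3,.018),green=(.567,-.1285,.062),sleeve=(.434,-.005,.03),tcp=s["tcp_pos"]).items(): print(n,px("wrist",p,i).round(0))
cv2.imwrite("pics/w1b.png",cv2.resize(im,(800,600)))
E
```

```text
[ 0.4082 -0.1567  0.2454] [ 1.7999e+02 -2.0000e-02 -1.5395e+02] {'fx': 297.319, 'fy': 297.319, 'cx': 254.015, 'cy': 187.635, 'view': [[-0.44, 0.898, 0.0, 0.32], [-0.854, -0.418, -0.31, 0.323], [-0.278, -0.137, 0.951, -0.3], [0.0, 0.0, 0.0, 1.0]]}
flange [254. 160.]
pad [137. 155.]
green [220. 283.]
sleeve [345. 228.]
tcp [253. 255.]
```

View pics/w1b.png

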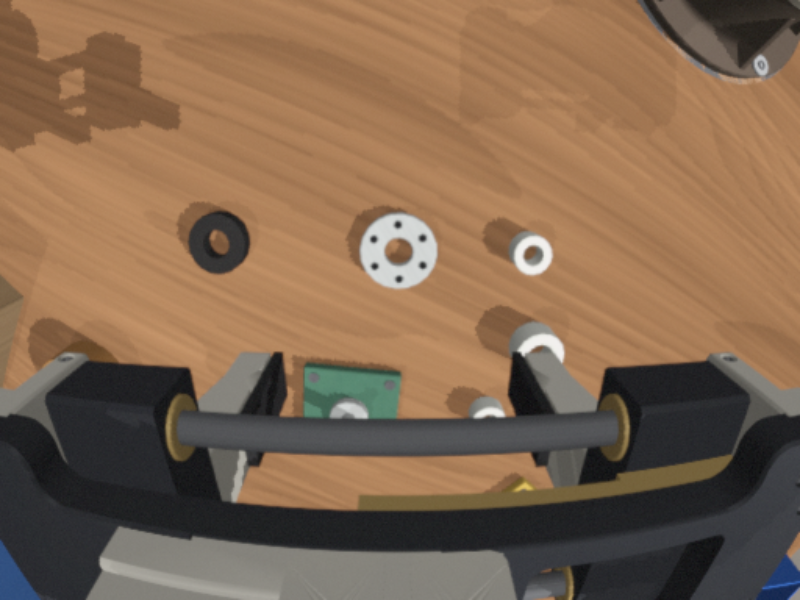

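The wrist view shows the flange at (398,250), exactly where predicted, and the pad at (219,242), about 3 px from its prediction. I'll descend and grip the flange.

>>> {"method": "jog_arm", "body": {"deltas": [[[1,0.05,0.05,-4,0],[1,0,0,-4,0],[1,0,0,-4,0],[1,0,0,-4,0],[1,0,0,-3,0],[1,0,0,-2,0],[1,0,0,-1.3,0],[1,0,0,0,0]]]}}

```text
time_s: 2.95
tcp_pos: [0.408, -0.1567, 0.0217]
eef_rot: [179.9, -0.1, -154.0]
contact_force: [0.3, -0.3, 0.4]
gripper_width: 0.0877
gripper_force: 0.0
```

>>> {"method": "jog_arm", "body": {"deltas": [[[0,0,0,0,0],[-1,0,0,0,0],[-1,0,0,0,0],[-1,0,0,0,0],[-1,0,0,0,0],[-1,0,0,0,0]]], "force": 25}}

```text
time_s: 3.7
tcp_pos: [0.4093, -0.1559, 0.023]
eef_rot: [-180.0, 0.0, -153.9]
contact_force: [-1.1, 0.3, 6.5]
gripper_width: 0.0624
gripper_force: 25.0
```

```bash
python3 - <<'E'
from h import *
# refine pad from first wrist picture & top
i=None
im=cv2.imread("pics/w1.png"); 
V=np.array([[-0.44,0.898,0,0.32],[-0.854,-0.418,-0.31,0.323],[-0.278,-0.137,0.951,-0.3],[0,0,0,1]])
i=dict(fx=297.319,fy=297.319,cx=254.015,cy=187.635,view=V)
print("pad w",at("wrist",219*.64,242*.64,.018,i).round(4),"top",at("top",363.75,216,.018).round(4))
print("flange check",at("wrist",398*.64,250*.64,.012,i).round(4))
print("green boss top",at("top",200+410/4,165+51/4,.022).round(4))
print("flask",at("top",170*.64,190*.64,.17).round(3))
print(r.get_state()["gripper_width"])
E
```

```text
pad w [ 0.466  -0.2958  0.018 ] top [ 0.4668 -0.2986  0.018 ]
flange check [ 0.4084 -0.1553  0.012 ]
green boss top [ 0.5667 -0.1289  0.022 ]
flask [0.673 0.355 0.17 ]
0.06239863215653255
```

>>> {"method": "jog_arm", "body": {"deltas": [[[-1,0,0,1,0],[-1,0,0,3,0],[-1,0,0,4,0],[-1,1.8,0.3,1,0],[-1,3,0.6,0,0],[-1,3,0.6,0,0],[-1,3,0.6,0,0],[-1,3,0.4,0,0]]]}}

```text
time_s: 4.7
tcp_pos: [0.5475, -0.1305, 0.1129]
eef_rot: [180.0, -0.0, -153.9]
contact_force: [-0.3, -0.7, -2.6]
gripper_width: 0.0625
gripper_force: 25.0
```

>>> {"method": "jog_arm", "body": {"deltas": [[[-1,2.0,0.2,0,0],[-1,0,0,0,0],[-1,0,0,0,0],[-1,0,0,0,0]]]}}

```text
time_s: 5.2
tcp_pos: [0.5663, -0.1289, 0.1128]
eef_rot: [180.0, -0.0, -153.9]
contact_force: [-0.2, 0.3, -2.3]
gripper_width: 0.0624
gripper_force: 25.0
```

```bash
python3 - <<'E'
from h import *
s=r.get_state(); i=r.camera_info("wrist"); im=r.capture("wrist"); S=r.capture("side"); print(s["tcp_pos"].round(4),s["gripper_width"],s["contact_force"])
cv2.imwrite("pics/w2.png",im); cv2.imwrite("pics/s2.png",S)
a=cv2.resize(im[150:384,130:390],(400,360)); b=cv2.resize(S[110:260,160:380],(400,273))
o=np.zeros((360,800,3),np.uint8); o[:,:400]=a; o[:273,400:]=b; cv2.imwrite("pics/c2.png",o)
print(px("side",(.567,-.129,.062)),px("side",(*s["tcp_pos"][:2],s["tcp_pos"][2]-.01)))
E
```

```text
[ 0.5663 -0.1289  0.1128] 0.062400113300417566 [-0.24183779  0.27694647 -2.31684174]
[261.2827928  153.08882261] [261.45830458 143.78595829]
```

View pics/c2.png

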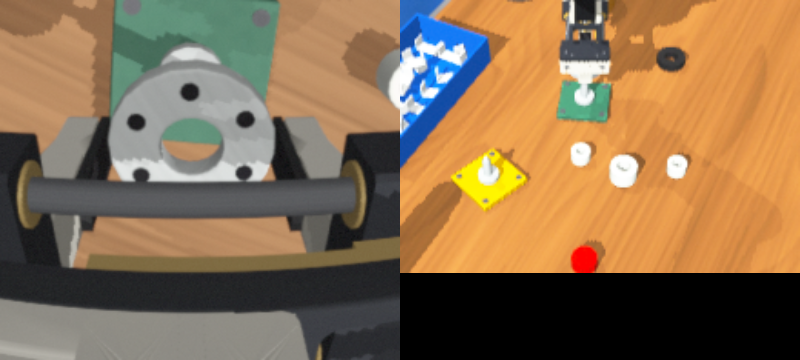

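The flange is held level over the green pin: its hole is at (192,148) in the wrist crop, and the side view has it above the pin at about (585,85). I'll lower it.

>>> {"method": "jog_arm", "body": {"deltas": [[[-1,0,0,-2,0],[-1,0,0,-2,0],[-1,0,0,-1,0],[-1,0,0,-1,0],[-1,0,0,-0.4,0],[-1,0,0,-0.2,0],[-1,0,0,0,0],[-1,0,0,0,0]]]}}

```text
time_s: 6.3
tcp_pos: [0.5673, -0.1288, 0.0469]
eef_rot: [-180.0, 0.0, -153.9]
contact_force: [-0.1, -0.5, -2.4]
gripper_width: 0.0621
gripper_force: 25.0
```

>>> {"method": "jog_arm", "body": {"deltas": [[[-1,0,0,-0.1,0],[-1,0,0,-0.1,0],[-1,0,0,0,0],[-1,0,0,0,0]]]}}

```text
time_s: 6.8
tcp_pos: [0.5671, -0.1289, 0.0451]
eef_rot: [-180.0, 0.0, -153.9]
contact_force: [-3.1, 1.4, 5.6]
gripper_width: 0.0623
gripper_force: 25.0
```

Seated: the force rose to +5.6 N at z = 0.045. I'll release, retreat and head for the pad.

>>> {"method": "jog_arm", "body": {"deltas": [[[-0.2,0,0,0,0],[0.6,0,0,0,0],[1,0,0,0,0],[1,0,0,0,0],[1,0,0,2,0],[1,0,0,3,0],[1,0,0,3,0],[1,0,0,0,0]]]}}

```text
time_s: 7.8
tcp_pos: [0.5686, -0.1289, 0.1271]
eef_rot: [-179.9, 0.2, -153.9]
contact_force: [0.8, 0.7, -0.4]
gripper_width: 0.0875
gripper_force: 0.0
```

>>> {"method": "jog_arm", "body": {"deltas": [[[1,-2,-3.4,0,0],[1,-2,-3.4,0,0],[1,-2,-3.4,0,0],[1,-2,-3.4,0,0],[1,-2,-3.3,0,0],[1,0,0,0,0],[1,0,0,0,0]]]}}

```text
time_s: 8.68
tcp_pos: [0.4668, -0.2978, 0.124]
eef_rot: [180.0, -0.0, -154.0]
contact_force: [0.3, 0.9, 0.2]
gripper_width: 0.0877
gripper_force: 0.0
```

```bash
python3 - <<'E'
from h import *
s=r.get_state(); i=r.camera_info("wrist"); im=r.capture("wrist"); S=r.capture("side"); T=r.capture("top"); print(s["tcp_pos"].round(4))
cv2.imwrite("pics/w3.png",im)
p=px("wrist",(.467,-.298,.018),i); print(p)
x,y=np.round(p).astype(int); x0,y0=x-80,max(y-60,0)
a=cv2.resize(im[y0:y0+120,x0:x0+160],(480,360)); print("origin",x0,y0)
b=cv2.resize(S[130:190,215:300],(320,226)); o=np.zeros((360,800,3),np.uint8); o[:,:480]=a; o[:226,480:]=b; cv2.imwrite("pics/c3.png",o)
g=cv2.cvtColor(im[y0:y0+120,x0:x0+160],cv2.COLOR_BGR2GRAY); M=(g<50).astype(np.uint8)*255
for c in cv2.findContours(M,cv2.RETR_EXTERNAL,cv2.CHAIN_APPROX_NONE)[0]:
    if cv2.contourArea(c)>100: (u,v),_,_=cv2.fitEllipse(c); print(u+x0,v+y0,cv2.contourArea(c),at("wrist",u+x0,v+y0,.012,i).round(4))
E
```

```text
[ 0.4668 -0.2978  0.124 ]
[253.38259869 192.08683896]
origin 173 132
329.38023376464844 242.14047241210938 119.5 [ 0.483  -0.2074  0.012 ]
176.99894285202026 240.97151947021484 183.0 [ 0.5473 -0.3422  0.012 ]
252.168212890625 189.42706298828125 148.0 [ 0.4671 -0.2992  0.012 ]
254.8136215209961 215.9398193359375 136.5 [ 0.4892 -0.2858  0.012 ]
```

View pics/c3.png

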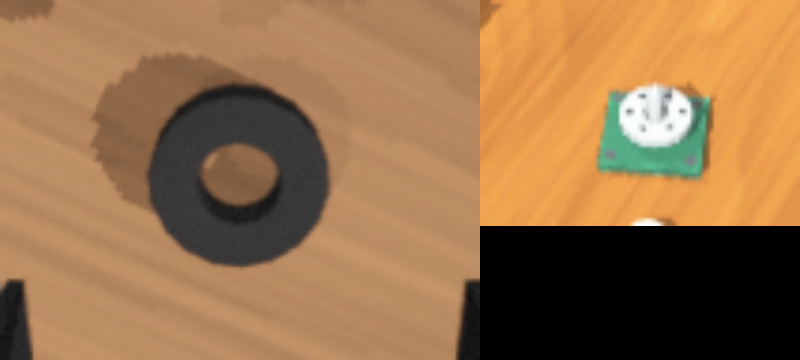

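The pad's top face is centred at crop (239,180), within 1 px of its prediction. The flange is seated flat on the green boss with the pin through it, at (655,115). I'll grip the pad.

>>> {"method": "jog_arm", "body": {"deltas": [[[1,0,0,-3,0],[1,0,0,-3,0],[1,0,0,-2,0],[1,0,0,-1.2,0],[1,0,0,-0.8,0],[1,0,0,0,0],[1,0,0,0,0]]]}}

```text
time_s: 9.7
tcp_pos: [0.4675, -0.298, 0.0252]
eef_rot: [-180.0, 0.0, -153.9]
contact_force: [-0.8, 0.3, -0.1]
gripper_width: 0.0878
gripper_force: 0.0
```

>>> {"method": "jog_arm", "body": {"deltas": [[[0,0,0,0,0],[-1,0,0,0,0],[-1,0,0,0,0],[-1,0,0,0,0],[-1,0,0,0,0],[-1,0,0,0,0]]], "force": 15}}

```text
time_s: 10.45
tcp_pos: [0.4671, -0.2979, 0.0247]
eef_rot: [-180.0, 0.0, -153.9]
contact_force: [-0.3, 0.3, 2.4]
gripper_width: 0.0524
gripper_force: 15.0
```

>>> {"method": "jog_arm", "body": {"deltas": [[[-1,0,0,1,0],[-1,0,0,3,0],[-1,0,0,4,0],[-1,0,0,2,0],[-1,2,3.4,0,0],[-1,2,3.4,0,0],[-1,2,3.4,0,0],[-1,2,3.4,0,0]]]}}

```text
time_s: 11.45
tcp_pos: [0.5475, -0.1607, 0.1253]
eef_rot: [-180.0, 0.0, -153.9]
contact_force: [0.0, -0.4, -0.2]
gripper_width: 0.053
gripper_force: 15.0
```

>>> {"method": "jog_arm", "body": {"deltas": [[[-1,2,3.3,0,0],[-1,0,0,0,0],[-1,0,0,0,0],[-1,0,0,0,0]]]}}

```text
time_s: 11.95
tcp_pos: [0.5665, -0.1295, 0.1248]
eef_rot: [180.0, -0.0, -154.0]
contact_force: [0.5, 0.2, 0.0]
gripper_width: 0.0525
gripper_force: 15.0
```

>>> {"method": "jog_arm", "body": {"deltas": [[[-1,0,0,-2,0],[-1,0,0,-2,0],[-1,0,0,-1,0],[-1,0,0,-0.9,0],[-1,0,0,-0.4,0],[-1,0,0,0,0],[-1,0,0,0,0]]]}}

```text
time_s: 12.82
tcp_pos: [0.5673, -0.1288, 0.062]
eef_rot: [-180.0, 0.0, -153.9]
contact_force: [0.7, -0.9, -0.1]
gripper_width: 0.0528
gripper_force: 15.0
```

>>> {"method": "jog_arm", "body": {"deltas": [[[-1,0,0,-0.1,0],[-1,0,0,-0.1,0],[-1,0,0,-0.1,0],[-1,0,0,0,0],[-1,0,0,0,0]]]}}

```text
time_s: 13.45
tcp_pos: [0.567, -0.1289, 0.0587]
eef_rot: [-180.0, 0.0, -153.9]
contact_force: [-0.8, 0.3, 0.3]
gripper_width: 0.0526
gripper_force: 15.0
```

>>> {"method": "jog_arm", "body": {"deltas": [[[-1,0,0,-0.1,0],[-1,0,0,0,0],[-1,0,0,0,0]]]}}

```text
time_s: 13.82
tcp_pos: [0.567, -0.1288, 0.0586]
eef_rot: [-180.0, 0.0, -153.9]
contact_force: [-4.4, 1.1, 10.5]
gripper_width: 0.053
gripper_force: 15.0
```

>>> {"method": "jog_arm", "body": {"deltas": [[[-0.2,0,0,0,0],[0.5,0,0,0,0],[1,0,0,0,0],[1,0,0,0,0],[1,0,0,2,0],[1,0,0,3,0],[1,0,0,3,0],[1,0,0,0,0]]]}}

```text
time_s: 14.82
tcp_pos: [0.5685, -0.1289, 0.1399]
eef_rot: [-179.9, 0.2, -153.9]
contact_force: [0.7, -0.1, -0.5]
gripper_width: 0.0874
gripper_force: 0.0
```

>>> {"method": "jog_arm", "body": {"deltas": [[[1,-1.9,3.8,0,0],[1,-1.9,3.8,0,0],[1,-1.9,3.8,0,0],[1,-1.9,3.8,0,0],[1,-1.9,3.8,0,0],[1,-1.9,3.8,0,0],[1,-1.9,3.9,0,0],[1,-1.8,3.9,0,0]]]}}

```text
time_s: 15.82
tcp_pos: [0.4149, 0.178, 0.137]
eef_rot: [-180.0, -0.0, -153.9]
contact_force: [1.4, 0.4, -0.7]
gripper_width: 0.0872
gripper_force: 0.0
```

>>> {"method": "jog_arm", "body": {"deltas": [[[1,0,0,0,0],[1,0,0,0,0]]]}}

```text
time_s: 16.08
tcp_pos: [0.4157, 0.1769, 0.137]
eef_rot: [-180.0, -0.1, -153.9]
contact_force: [0.1, -1.0, 0.5]
gripper_width: 0.0876
gripper_force: 0.0
```

```bash
cat > look.py <<'E'
import sys
from h import *
x,y,z=map(float,sys.argv[1:4]); n=sys.argv[4]
s=r.get_state(); i=r.camera_info("wrist"); im=r.capture("wrist"); S=r.capture("side"); print(s["tcp_pos"].round(4))
p=px("wrist",(x,y,z),i); print("pred",p.round(1)); u,v=np.round(p).astype(int); x0,y0=u-80,max(v-60,0)
o=np.zeros((360,800,3),np.uint8); o[:,:480]=cv2.resize(im[y0:y0+120,x0:x0+160],(480,360))
o[:240,480:]=cv2.resize(S[130:220,185:305],(320,240)); cv2.drawMarker(o,(int((p[0]-x0)*3),int((p[1]-y0)*3)),(0,255,0),0,14); cv2.imwrite(f"pics/{n}.png",o)
E
python3 look.py .416 .1775 .024 c4
```

```text
[0.4157 0.1769 0.137 ]
pred [254.2 190.1]
```

View pics/c4.png

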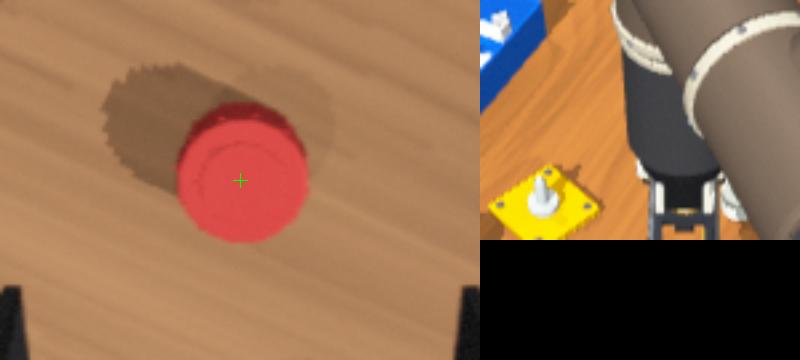

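The red cap's top is centred at crop (241,180), right on the marker. I'll grip it and carry it to the green stack.

>>> {"method": "jog_arm", "body": {"deltas": [[[1,0,0,-3,0],[1,0,0,-3,0],[1,0,0,-2,0],[1,0,0,-1.9,0],[1,0,0,-1,0],[1,0,0,0,0],[1,0,0,0,0]]]}}

```text
time_s: 17.05
tcp_pos: [0.4164, 0.1772, 0.0291]
eef_rot: [180.0, 0.0, -154.0]
contact_force: [0.2, 0.3, -0.4]
gripper_width: 0.0878
gripper_force: 0.0
```

>>> {"method": "jog_arm", "body": {"deltas": [[[0,0,0,0,0],[-1,0,0,0,0],[-1,0,0,0,0],[-1,0,0,0,0],[-1,0,0,0,0],[-1,0,0,0,0],[-1,0,0,0,0]]], "force": 15}}

```text
time_s: 17.92
tcp_pos: [0.416, 0.1772, 0.0286]
eef_rot: [-180.0, -0.0, -153.9]
contact_force: [-0.8, 0.7, 0.2]
gripper_width: 0.0392
gripper_force: 15.0
```

>>> {"method": "jog_arm", "body": {"deltas": [[[-1,0,0,1,0],[-1,0,0,3,0],[-1,0,0,4,0],[-1,0,0,2.9,0],[-1,1.9,-3.8,0,0],[-1,1.9,-3.8,0,0],[-1,1.9,-3.8,0,0],[-1,1.9,-3.8,0,0]]]}}

```text
time_s: 18.92
tcp_pos: [0.4925, 0.0239, 0.1384]
eef_rot: [-180.0, 0.1, -153.9]
contact_force: [0.5, 0.2, -0.1]
gripper_width: 0.0396
gripper_force: 15.0
```

>>> {"method": "jog_arm", "body": {"deltas": [[[-1,1.9,-3.8,0,0],[-1,1.9,-3.8,0,0],[-1,1.9,-3.9,0,0],[-1,1.8,-3.9,0,0],[-1,0,0,0,0],[-1,0,0,0,0],[-1,0,0,0,0]]]}}

```text
time_s: 19.8
tcp_pos: [0.5667, -0.1281, 0.1379]
eef_rot: [180.0, 0.0, -153.9]
contact_force: [-0.6, -0.5, -0.1]
gripper_width: 0.0393
gripper_force: 15.0
```

```bash
python3 look.py .567 -.129 .12 c5
```

```text
[ 0.5667 -0.1281  0.1379]
pred [252.1 239.7]
```

View pics/c5.png

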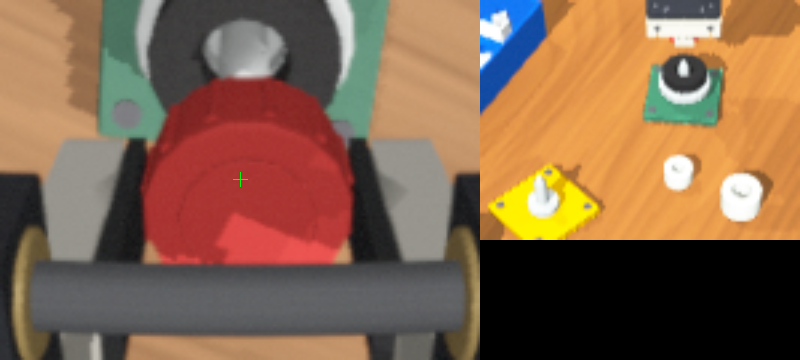

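The wrist view shows the red cap held with the pad and pin below it at (243,50). The side view shows the flange and pad seated at (684,78). I'll lower the cap.

>>> {"method": "jog_arm", "body": {"deltas": [[[-1,0,-0.05,-2,0],[-1,0,0,-1,0],[-1,0,0,-1,0],[-1,0,0,-1,0],[-1,0,0,-0.4,0],[-1,0,0,0,0],[-1,0,0,0,0]]]}}

```text
time_s: 20.78
tcp_pos: [0.5672, -0.1294, 0.0839]
eef_rot: [-180.0, 0.0, -153.9]
contact_force: [-0.8, -0.6, -1.3]
gripper_width: 0.0392
gripper_force: 15.0
```

>>> {"method": "jog_arm", "body": {"deltas": [[[-1,0,0,-0.1,0],[-1,0,0,-0.1,0],[-1,0,0,-0.1,0],[-1,0,0,0,0],[-1,0,0,0,0]]]}}

```text
time_s: 21.4
tcp_pos: [0.567, -0.1294, 0.0806]
eef_rot: [-180.0, 0.0, -153.9]
contact_force: [-0.5, 0.1, 1.3]
gripper_width: 0.0398
gripper_force: 15.0
```

>>> {"method": "jog_arm", "body": {"deltas": [[[-1,0,0,-0.1,0],[-1,0,0,0,0],[-1,0,0,0,0]]]}}

```text
time_s: 21.78
tcp_pos: [0.5671, -0.1294, 0.0805]
eef_rot: [-180.0, 0.0, -153.9]
contact_force: [-3.4, 1.9, 8.3]
gripper_width: 0.0393
gripper_force: 15.0
```

>>> {"method": "jog_arm", "body": {"deltas": [[[-0.3,0,0,0,0],[0.4,0,0,0,0],[1,0,0,0,0],[1,0,0,0,0],[1,0,0,2,0],[1,0,0,3,0],[1,0,0,2,0],[1,0,0,0,0]]]}}

```text
time_s: 22.78
tcp_pos: [0.568, -0.1294, 0.1511]
eef_rot: [-179.9, 0.2, -153.9]
contact_force: [-0.2, 0.1, -0.7]
gripper_width: 0.0874
gripper_force: 0.0
```

>>> {"method": "jog_arm", "body": {"deltas": [[[1,-2.7,2.5,0,0],[1,-2.7,2.5,0,0],[1,-2.7,2.5,0,0],[1,-2.6,2.5,0,0],[1,-2.6,2.4,0,0],[1,0,0,0,0],[1,0,0,0,0]]]}}

```text
time_s: 23.65
tcp_pos: [0.4341, -0.0053, 0.1493]
eef_rot: [-180.0, -0.0, -153.9]
contact_force: [0.5, -0.5, 0.6]
gripper_width: 0.0875
gripper_force: 0.0
```

```bash
python3 look.py .434 -.005 .03 c6
```

```text
[ 0.4341 -0.0053  0.1493]
pred [254.1 187.3]
```

View pics/c6.png

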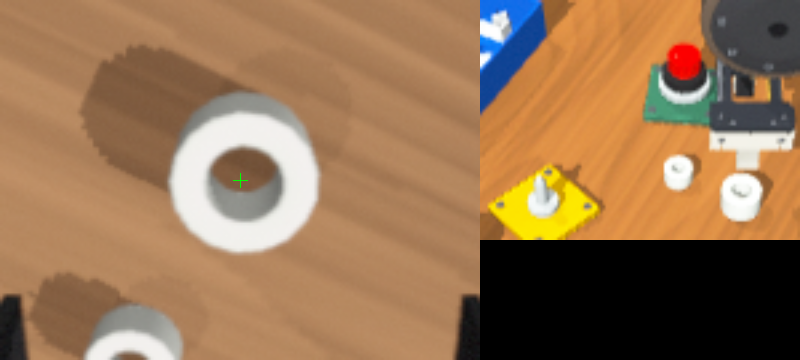

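The sleeve is centred at crop (244,183), 1 px from the marker, and the nearby small ring at (133,340) is clear of both fingers. The red cap sits on the green stack at (684,62). I'll grip the sleeve and hover a little beyond the yellow pin so the wrist camera sees it.

>>> {"method": "jog_arm", "body": {"deltas": [[[1,0,0,-3,0],[1,0,0,-3,0],[1,0,0,-3,0],[1,0,0,-1.9,0],[1,0,0,-1,0],[1,0,0,0,0],[1,0,0,0,0]]]}}

```text
time_s: 24.62
tcp_pos: [0.4345, -0.0053, 0.0311]
eef_rot: [-180.0, 0.0, -153.9]
contact_force: [-0.3, 0.9, 0.8]
gripper_width: 0.0876
gripper_force: 0.0
```

>>> {"method": "jog_arm", "body": {"deltas": [[[0,0,0,0,0],[-1,0,0,0,0],[-1,0,0,0,0],[-1,0,0,0,0],[-1,0,0,0,0],[-1,0,0,0,0],[-1,0,0,0,0]]], "force": 15}}

```text
time_s: 25.5
tcp_pos: [0.434, -0.0054, 0.0306]
eef_rot: [-180.0, 0.0, -153.9]
contact_force: [-0.9, -0.2, 0.8]
gripper_width: 0.045
gripper_force: 15.0
```

>>> {"method": "jog_arm", "body": {"deltas": [[[-1,0,0,1,0],[-1,0,0,3,0],[-1,0,0,4,0],[-1,0,0,3.9,0],[-1,4,2,0,0],[-1,4,2,0,0],[-1,4,2,0,0],[-1,4,2,0,0]]]}}

```text
time_s: 26.5
tcp_pos: [0.595, 0.0752, 0.1502]
eef_rot: [180.0, 0.0, -153.9]
contact_force: [0.8, -0.5, -0.4]
gripper_width: 0.045
gripper_force: 15.0
```

>>> {"method": "jog_arm", "body": {"deltas": [[[-1,4,2,0,0],[-1,4,2,0,0],[-1,2,1,0,0],[-1,0,0,0,0],[-1,0,0,0,0]]]}}

```text
time_s: 27.12
tcp_pos: [0.6933, 0.1243, 0.1496]
eef_rot: [180.0, -0.0, -154.0]
contact_force: [-0.3, -0.1, -2.1]
gripper_width: 0.0451
gripper_force: 15.0
```

```bash
python3 - <<'E'
from h import *
s=r.get_state(); i=r.camera_info("wrist"); im=r.capture("wrist"); print(s["tcp_pos"].round(4)); cv2.imwrite("pics/w7.png",im)
np.save("v7.npy",np.array(i["view"]))
for p in ((.629,.101,.022),(.629,.101,.062)): print(px("wrist",p,i).round(1))
u,v=np.round(px("wrist",(.629,.101,.04),i)).astype(int); x0,y0=u-80,max(v-60,0); print(x0,y0)
cv2.imwrite("pics/c7.png",cv2.resize(im[y0:y0+120,x0:x0+160],(800,600),interpolation=cv2.INTER_CUBIC))
E
```

```text
[0.6933 0.1243 0.1496]
[261.8 111.8]
[263.2 114.9]
182 53
```

View pics/c7.png

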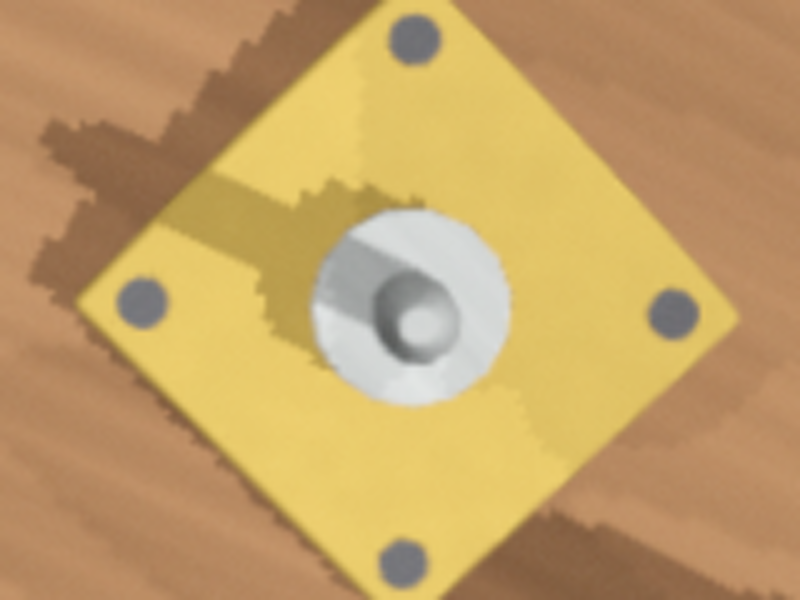

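The crop shows the yellow boss centred at (411,308), the pin tip at (425,320) and the four bolts around it. I'll convert these to positions.

```bash
python3 - <<'E'
from h import *
i=dict(fx=297.319,fy=297.319,cx=254.015,cy=187.635,view=np.load("v7.npy"))
f=lambda a,b,z:at("wrist",182+a/5,53+b/5,z,i).round(4)
print(f(411,308,.022),f(425,320,.062)); B=[f(a,b,.012) for a,b in((415,40),(672,314),(403,564),(143,303))]; print(np.mean(B,0))
E
```

```text
[0.6303 0.104  0.022 ] [0.6291 0.1043 0.062 ]
[0.630425 0.104025 0.012   ]
```

The yellow pin is at about (0.6295, 0.1035), and boss, tip and bolts agree to about 1 mm. I'll move over it and lower the sleeve.

>>> {"method": "jog_arm", "body": {"deltas": [[[-1,-2.2,-0.7,0,0],[-1,-2.1,-0.7,0,0],[-1,-2.1,-0.7,0,0],[-1,0,0,0,0],[-1,0,0,-2,0],[-1,0,0,-2,0],[-1,0,0,-1,0],[-1,0,0,0,0]]]}}

```text
time_s: 28.18
tcp_pos: [0.6298, 0.1034, 0.0991]
eef_rot: [-180.0, -0.1, -153.9]
contact_force: [-0.2, 0.3, 0.1]
gripper_width: 0.0452
gripper_force: 15.0
```

>>> {"method": "jog_arm", "body": {"deltas": [[[-1,0,0,-1,0],[-1,0,0,-1,0],[-1,0,0,-1,0],[-1,0,0,-0.9,0],[-1,0,0,-0.4,0],[-1,0,0,0,0],[-1,0,0,0,0]]]}}

```text
time_s: 29.05
tcp_pos: [0.6302, 0.1037, 0.0569]
eef_rot: [-180.0, 0.0, -153.9]
contact_force: [-0.1, 0.4, -0.4]
gripper_width: 0.0449
gripper_force: 15.0
```

>>> {"method": "jog_arm", "body": {"deltas": [[[-1,0,0,-0.1,0],[-1,0,0,-0.1,0],[-1,0,0,0,0],[-1,0,0,0,0]]]}}

```text
time_s: 29.55
tcp_pos: [0.63, 0.1036, 0.0546]
eef_rot: [-180.0, 0.0, -153.9]
contact_force: [0.7, 0.2, -0.8]
gripper_width: 0.0447
gripper_force: 15.0
```

>>> {"method": "jog_arm", "body": {"deltas": [[[-1,0,0,-0.1,0],[-1,0,0,-0.1,0],[-1,0,0,0,0],[-1,0,0,0,0]]]}}

```text
time_s: 30.05
tcp_pos: [0.63, 0.1036, 0.0527]
eef_rot: [-180.0, 0.0, -153.9]
contact_force: [-0.1, 0.3, 1.8]
gripper_width: 0.0451
gripper_force: 15.0
```

>>> {"method": "jog_arm", "body": {"deltas": [[[-1,0,0,-0.1,0],[-1,0,0,0,0],[-1,0,0,0,0]]]}}

```text
time_s: 30.42
tcp_pos: [0.6301, 0.1036, 0.0526]
eef_rot: [-180.0, 0.0, -153.9]
contact_force: [-3.8, 0.4, 9.4]
gripper_width: 0.0455
gripper_force: 15.0
```

>>> {"method": "jog_arm", "body": {"deltas": [[[-0.3,0,0,0,0],[0.4,0,0,0,0],[1,0,0,0,0],[1,0,0,0,0],[1,0,0,2,0],[1,0,0,4,0],[1,0,0,3,0],[1,0,0,0,0]]]}}

```text
time_s: 31.42
tcp_pos: [0.6315, 0.1042, 0.1444]
eef_rot: [-180.0, 0.3, -153.9]
contact_force: [-0.2, 0.9, -0.5]
gripper_width: 0.0876
gripper_force: 0.0
```

>>> {"method": "jog_arm", "body": {"deltas": [[[1,-2.2,3.3,0,0],[1,-2.2,3.3,0,0],[1,-2.2,3.3,0,0],[1,-2.2,3.2,0,0],[1,-2.2,3.2,0,0],[1,-2.2,3.2,0,0],[1,0,0,0,0],[1,0,0,0,0]]]}}

```text
time_s: 32.42
tcp_pos: [0.4977, 0.2984, 0.1409]
eef_rot: [-180.0, -0.1, -153.9]
contact_force: [-0.2, -0.0, -0.5]
gripper_width: 0.0874
gripper_force: 0.0
```

```bash
python3 look.py .498 .299 .024 c8
```

```text
[0.4977 0.2984 0.1409]
pred [254.3 188.8]
```

View pics/c8.png

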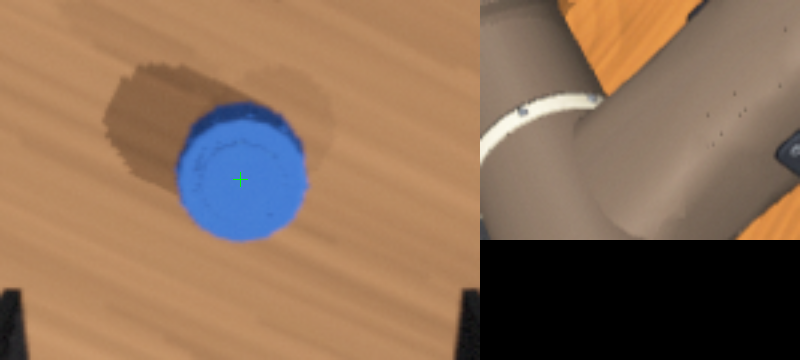

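The blue cap is centred at crop (242,180), on the marker. I'll grip it and carry it to the yellow fixture.

>>> {"method": "jog_arm", "body": {"deltas": [[[1,0,0,-3,0],[1,0,0,-3,0],[1,0,0,-3,0],[1,0,0,-1.3,0],[1,0,0,-0.9,0],[1,0,0,0,0],[1,0,0,0,0]]]}}

```text
time_s: 33.4
tcp_pos: [0.4985, 0.299, 0.0305]
eef_rot: [180.0, 0.1, -153.9]
contact_force: [1.1, -0.2, -0.1]
gripper_width: 0.0879
gripper_force: 0.0
```

>>> {"method": "jog_arm", "body": {"deltas": [[[0,0,0,0,0],[-1,0,0,0,0],[-1,0,0,0,0],[-1,0,0,0,0],[-1,0,0,0,0],[-1,0,0,0,0],[-1,0,0,0,0]]], "force": 15}}

```text
time_s: 34.28
tcp_pos: [0.498, 0.2987, 0.0295]
eef_rot: [180.0, -0.0, -153.9]
contact_force: [-0.1, -0.4, -0.0]
gripper_width: 0.0402
gripper_force: 15.0
```

>>> {"method": "jog_arm", "body": {"deltas": [[[-1,0,0,1,0],[-1,0,0,3,0],[-1,0,0,4,0],[-1,0,0,3.2,0],[-1,2.2,-3.3,0,0],[-1,2.2,-3.3,0,0],[-1,2.2,-3.3,0,0],[-1,2.2,-3.2,0,0]]]}}

```text
time_s: 35.28
tcp_pos: [0.5866, 0.1666, 0.1424]
eef_rot: [180.0, 0.0, -153.9]
contact_force: [0.8, 0.1, -0.2]
gripper_width: 0.0401
gripper_force: 15.0
```

>>> {"method": "jog_arm", "body": {"deltas": [[[-1,2.2,-3.2,0,0],[-1,2.2,-3.2,0,0],[-1,0,0,0,0],[-1,0,0,0,0],[-1,0,0,0,0]]]}}

```text
time_s: 35.9
tcp_pos: [0.6296, 0.1043, 0.1419]
eef_rot: [180.0, 0.0, -153.9]
contact_force: [-0.8, -0.2, -0.6]
gripper_width: 0.0396
gripper_force: 15.0
```

```bash
python3 look.py .63 .1035 .12 c9
```

```text
[0.6296 0.1043 0.1419]
pred [252.2 236.7]
```

View pics/c9.png

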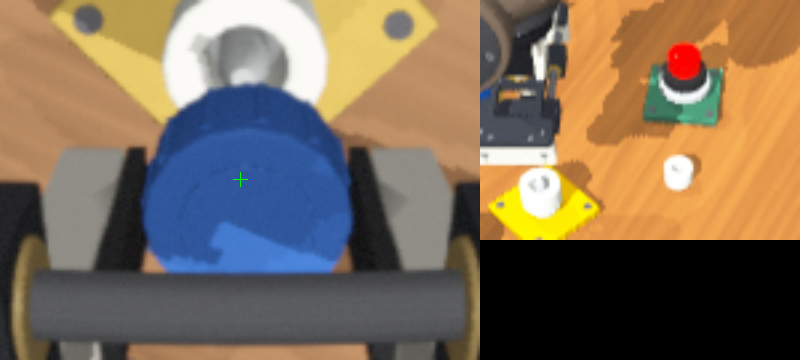

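The sleeve is seated on the yellow pin, at (245,60) in the wrist view and (541,192) in the side view, with the blue cap held above it. The cap should seat at z of about 0.0815, so I'll lower it.

>>> {"method": "jog_arm", "body": {"deltas": [[[-1,0,0,-2,0],[-1,0,0,-1,0],[-1,0,0,-1,0],[-1,0,0,-1,0],[-1,0,0,-0.7,0],[-1,0,0,0,0],[-1,0,0,0,0]]]}}

```text
time_s: 36.88
tcp_pos: [0.6303, 0.1037, 0.0849]
eef_rot: [-180.0, 0.0, -153.9]
contact_force: [-0.1, 1.1, -0.6]
gripper_width: 0.0391
gripper_force: 15.0
```

>>> {"method": "jog_arm", "body": {"deltas": [[[-1,0,0,-0.1,0],[-1,0,0,-0.1,0],[-1,0,0,-0.1,0],[-1,0,0,0,0],[-1,0,0,0,0]]]}}

```text
time_s: 37.5
tcp_pos: [0.63, 0.1036, 0.0816]
eef_rot: [-180.0, 0.0, -153.9]
contact_force: [1.3, -0.2, 0.6]
gripper_width: 0.0393
gripper_force: 15.0
```

>>> {"method": "jog_arm", "body": {"deltas": [[[-1,0,0,-0.1,0],[-1,0,0,0,0],[-1,0,0,0,0]]]}}

```text
time_s: 37.88
tcp_pos: [0.6302, 0.1037, 0.0815]
eef_rot: [-180.0, 0.0, -153.9]
contact_force: [-1.8, 0.2, 6.6]
gripper_width: 0.0392
gripper_force: 15.0
```

Seated at the expected height. I'll release, retreat up and back, and check.

>>> {"method": "jog_arm", "body": {"deltas": [[[-0.3,0,0,0,0],[0.4,0,0,0,0],[1,0,0,0,0],[1,0,0,0,0],[1,0,0,2,0],[1,0,0,4,0],[1,0,0,4,0],[1,0,0,0,0]]]}}

```text
time_s: 38.88
tcp_pos: [0.6319, 0.1042, 0.1844]
eef_rot: [-180.0, 0.4, -153.9]
contact_force: [-0.2, -0.8, -0.9]
gripper_width: 0.0875
gripper_force: 0.0
```

>>> {"method": "jog_arm", "body": {"deltas": [[[1,-3,-4,0,0],[1,-3,-4,0,0],[1,-3,-4,0,0],[1,-3,-4,0,0],[1,-3,-4,0,0],[1,0,-4,0,0],[1,0,-4,0,0],[1,0,-4,0,0]]]}}

```text
time_s: 39.88
tcp_pos: [0.4795, -0.2176, 0.1801]
eef_rot: [180.0, -0.0, -153.9]
contact_force: [1.3, 0.4, -0.3]
gripper_width: 0.0872
gripper_force: 0.0
```

>>> {"method": "jog_arm", "body": {"deltas": [[[1,0,0,0,0],[1,0,0,0,0]]]}}

```text
time_s: 40.12
tcp_pos: [0.4795, -0.2163, 0.1799]
eef_rot: [180.0, -0.0, -154.0]
contact_force: [0.5, 0.1, -0.1]
gripper_width: 0.0874
gripper_force: 0.0
```

```bash
python3 - <<'E'
from h import *
S=r.capture("side");T=r.capture("top"); cv2.imwrite("pics/s10.png",S); cv2.imwrite("pics/t10.png",T)
o=np.zeros((600,800,3),np.uint8); o[:,:400]=cv2.resize(S[110:260,180:280],(400,600),interpolation=cv2.INTER_CUBIC); o[:300,400:]=cv2.resize(T,(400,300)); o[300:,400:]=cv2.resize(S,(400,300)); cv2.imwrite("pics/c10.png",o)
E
```

```text
(no output)
```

View pics/c10.png

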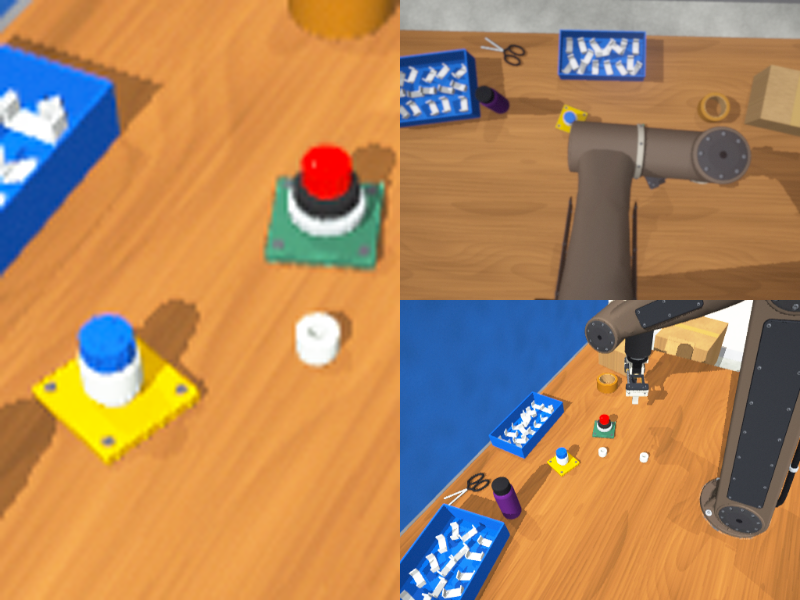

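Both stacks stand level and complete, green at (325,200) and yellow at (110,355). The flask and tape roll are where they were and the gripper is clear, so I'm handing in.

```bash
python3 -c "
from plant import r
print(r.close_job())"
```

```text
the job is handed in; nothing more can be done
None
```

Both sets are built and handed in at about 40 s: flange, pad and red cap on the green fixture, white sleeve and blue cap on the yellow, all seated and let go, with the flask and tape roll left where they were.

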